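Push the parts tub through the bench dogs to its stop

TASK

Push the clear parts tub along the bench, through the narrow gap between the two steel bench dogs, until all of it is beyond them and it lies squarely up against the wooden batten. Slide it with the fingers only: do not lift or tip it. Leave every other thing on the bench where it is.

Things in the scene. Friction and masses are not known exactly. Their poses are not given: they have to be found in the camera images.
- tub: loose clear plastic parts tub with a flat grey shut lid, 120 long (x) by 96 wide (y) by 42 high, about 0.3 kg, slides on its flat base; too large to grip. Origin at the centre of its underside, z up. Starts 180 to 240 mm short of the gap, up to 30 mm off its centre line, up to 0.4 rad askew; goes through lengthways, its +x end leading
- gate: fixed to the bench: two upright round steel bench dogs, 24 across, 45 high, and beyond them a wooden batten (18 thick, 160 long, 30 high). Origin on the bench midway between the dogs; x points through the gap to the batten, y along the line of the dogs, z up. Dog centres at y = -63 and +63: 102 clear between. The batten's near face is at x = 150, square to x; tub against it has its origin at x = 90
- spanner: bystander: red spanner lying flat, about 200 long, about 10 high; origin near the middle, x along its length
- screwdriver: bystander: yellow-handled screwdriver lying flat, 200 long, about 26 high; origin near the middle, x along its length
- torch: bystander: grey plastic torch standing on its wide head, 48 across, 120 high; origin at the centre of its underside
- bleed_key: bystander: small steel radiator bleed key lying flat, 44 long, 36 wide, 12 high; origin near its middle
- jar: bystander: glass jar with a black cap, 60 across, 75 high; origin at the centre of its underside
- valve: bystander: brass radiator valve with a round white cap, 40 by 36, 59 high; origin at the centre of its underside
Not all that is in view belongs to the job. Of the things that look like the tub, the largest one is meant.

How it is judged:
On the way:
1. the tub is in the gap, between the two dogs (x of tub in the frame of gate between -0.03 and 0.03 m and y of tub in the frame of gate between -0.012 and 0.012 m and angle between the x axis of tub and the x axis of gate, either way round below 0.2 rad), for 0.1 s.
At the end, for the whole second after the job is handed in: the tub lies flat and still beyond both dogs, within 8 mm of the batten, square to it within 0.1 rad and within 25 mm of the gap's centre line (x of tub in the frame of gate between 0.082 and 0.096 m and y of tub in the frame of gate between -0.025 and 0.025 m and angle between the x axis of tub and the x axis of gate, either way round below 0.1 rad and height (world z) of tub below 0.004 m and angle between tub's own z axis and vertical below 0.05 rad and linear speed of tub below 0.01 m/s); the robot touches nothing.
It fails at once if the tub is lifted or tipped (height (world z) of tub above 0.01 m or angle between tub's own z axis and vertical above 0.15 rad).
It fails at once if the tub is pushed with the arm or the gripper body instead of the fingers (contact force between the arm and tub above 2 N).
It fails at once if another thing on the bench is moved more than 15 mm or knocked over (distance of any of spanner, screwdriver, torch, bleed_key, jar, valve from where it was at the start of the episode above 0.015 m or angle between any of torch, jar, valve's own z axis and vertical above 0.5 rad).
It also fails if it takes over 72 s, if anything falls off the work surface, if the arm or the gripper's body presses on something with over 40 N, if the wrist force passes 120 N, or if a joint passes its speed limit or range.

ROBOT

A 6-joint arm with a two-finger parallel gripper is mounted at the origin on the work surface. World frame = base frame: x ahead of the robot, y to its left, z up, the work surface at z = 0. Lengths are in m, angles in rad, forces in N, time in s.
With the tool pointing down it reaches from about 0.35 to 0.8 m from the base axis. Payload 7.3 kg.
Tool frame: the origin (TCP) lies on the centre line of the jaws, within the pads' length; the fingertips stand bot.tips_ahead ahead of it and the grasp point (between the pads) lies 5 mm behind it (bot.tips_ahead is the distance from the TCP to the fingertips, in m); z points along the fingers, y is the line along which they close (so a half turn about z gives the same grasp; the last joint's range is limited). The gripper opens to 85 mm and grips with 20 to 120 N. Pads are 22 mm wide; open, the fingers measure 114 mm over their backs; the gripper's body (76 mm by 85 mm) begins 54 mm behind the grasp point. The pads swing forward as they close: fully open they stand 13 mm farther back than shut.
Start: joints at [-1.307, 0.342, 1.524, -0, 1.275, -0.146], TCP at [0.209, -0.482, 0.245] pointing down, gripper open.
Joint ranges: [-2.53, 2.53], [-0.77, 2.02], [0.04, 2.7], [-1, 4.14], [0.28, 2.66], [-3.11, 3.11]. Speed limits (rad/s): [2.57, 2.57, 3.14, 3.14, 3.14, 3.14].

INTERFACE

Orientations are given as [roll, pitch, yaw] about the fixed x, y, z axes, in that order (R = Rz(yaw) Ry(pitch) Rx(roll)).
In Python, from workcell import bot gives the robot as it stands.
- The arm moves only by the tool play_rows, never from a script. Its argument "targets" is a list of rows, each an object with "gripper": the finger opening in cm, from 0 to 8.54; "linear": the shift along the tool's x, y, z in cm, a list of three; "turn": the turn about the tool's z in rad. In form: [{"gripper": gripper, "linear": [tx, ty, tz], "turn": turn}, ...]. A call has 1 to 20 rows; each row shifts and turns the commanded pose from where the row before left it, along the tool's axes as they then stand; what a row does not reach is not made up. A row lasts 1/8 s, in which the tool goes at most 62.5 mm and 10.7 degrees, less where a joint would pass 70% of its speed; a pose out of reach is approached as far as the arm can. A call is refused whole if a number of a shift passes 6.25 or a number of a turn 0.188, either way. A call with a gripper value outside its range is refused whole. The fingers move at their own pace and stop on an object; "grip_force" is the grip in N (left out, the last holds). Time passes only in rows, so rows that do not move let the fingers close. It gives the time, the measured TCP pose, the force, the opening and the grip force at its end, in the units of the state.
- bot.get_obs(): the state, without advancing time (a new reading comes with each control period).
- bot.read_camera(name): name is "scene" or "side" or "wrist"; returns the picture (400x640x3 uint8, red, green, blue); there is no depth.
- bot.camera_info(name): a dict with "mtx" (3x3 intrinsics, pixels), "dist_coeffs" ([k1, k2, p1, p2, k3] as OpenCV has them; the pictures are not rectified), "R" (3x3) and "t" (3): a world point X has camera coordinates R X + t; the wrist camera has in their place "hand_eye" (4x4, takes a point from camera to tool coordinates, whose origin is the TCP and whose axes are the flange's). Camera axes: x right, y down, z forward; pixel columns grow to the right and rows downward; lengths in m; the calibration is good to about 2 mm. A picture is of the moment at which its call begins: read the wrist's pose just before it. camera_info takes no time and is no camera call.
- bot.close_job(): hands the job in; it is judged then, once.
The state is a dict: "time": time; "q": joint angles; "dq": joint speeds; "joint_torque": joint torques, N m; "ee_pos": TCP position; "eef_rot": TCP orientation; "force": force on the tool from outside, world axes, zero at the start; "ft_torque": the same for the moment, N m; "opening": finger opening in m; "grasp_force": force on a finger pad.
Only numpy, scipy, OpenCV 4.12 (cv2) and the standard library are available. Lean on these libraries where they do the work, as an engineer would, in place of code of your own. Each camera call takes 0.05 s, during which the arm holds its last target. There are 200 camera calls.

## Working session

There is one attempt and no reset: what is moved stays moved. The work goes in short steps, Python scripts to look and compute and a tool call to move; the robot and the scene stay as the last step left them, time stands still between calls to the robot, and variables do not carry over. Pictures are saved under pics/ and viewed, at most 10 in all, crops included, and the job is handed in when it is done.

Besides the shell and the picture viewer there is one more tool, called after "Emit:" as name(argument=value, ...) on one line, values as JSON. play_rows: Moves the arm, as the interface text tells. Its arguments: {"type":"object","properties":{"targets":{"type":"array"},"grip_force":{"type":"number"}},"required":["targets"]}

```bash
mkdir -p pics; ls; python3 - <<'E'
from workcell import bot
import cv2
o=bot.get_obs(); print(o, bot.tips_ahead)
for n in ("scene","side"):
    cv2.imwrite(f"pics/{n}0.png",bot.read_camera(n)[:,:,::-1]); i=bot.camera_info(n); print(n,i)
print(bot.camera_info("wrist"))
E
```

```text
pics
{'time': 0.0, 'q': array([-1.30701179e+00,  3.42745175e-01,  1.52503836e+00,  4.37705858e-05,
        1.27538558e+00, -1.46002869e-01]), 'dq': array([-0.00044417, -0.0004757 ,  0.00049837,  0.00046928, -0.00124767,
       -0.00182281]), 'joint_torque': array([-1.13643044e-03, -4.33684087e+01, -2.46008688e+01, -3.50366554e-05,
        7.79814465e-03,  3.13802936e-06]), 'ee_pos': array([ 0.20909736, -0.48114627,  0.24460684]), 'eef_rot': array([-3.14003905e+00, -2.70760431e-04,  4.09774416e-01]), 'force': array([-0.08425417,  0.19626726, -0.5486583 ]), 'ft_torque': array([0.00516375, 0.00095128, 0.00876221]), 'grasp_force': 0.0, 'opening': 0.08525403382034315} 0.014
scene {'mtx': array([[395.61796057,   0.        , 329.77760454],
       [  0.        , 395.61796057, 210.41112767],
       [  0.        ,   0.        ,   1.        ]]), 'dist_coeffs': array([-0.04267141,  0.        ,  0.        ,  0.        ,  0.        ]), 'R': array([[ 0.23253977,  0.97254932, -0.00854836],
       [ 0.84495347, -0.20636819, -0.49342253],
       [-0.48164186,  0.1075174 , -0.86974774]]), 't': array([-
[... 403 characters left out ...]
  [ 0.56484733, -0.66359261, -0.49050213]]), 't': array([0.45661034, 0.22919585, 1.01866741])}
{'mtx': array([[328.08610117,   0.        , 320.56206819],
       [  0.        , 328.08610117, 199.43993125],
       [  0.        ,   0.        ,   1.        ]]), 'dist_coeffs': array([-0.05266258,  0.        ,  0.        ,  0.        ,  0.        ]), 'hand_eye': array([[-4.95172998e-04, -9.61864511e-01, -2.73525900e-01,
         7.02603769e-02],
       [ 9.99999876e-01, -4.63717076e-04, -1.79653697e-04,
        -1.89526767e-04],
       [ 4.59638849e-05, -2.73525955e-01,  9.61864621e-01,
        -1.28376430e-01],
       [ 0.00000000e+00,  0.00000000e+00,  0.00000000e+00,
         1.00000000e+00]])}
```

View pics/scene0.png

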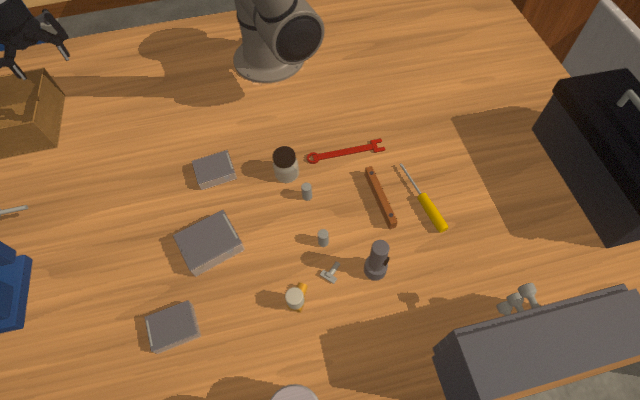

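View pics/side0.png

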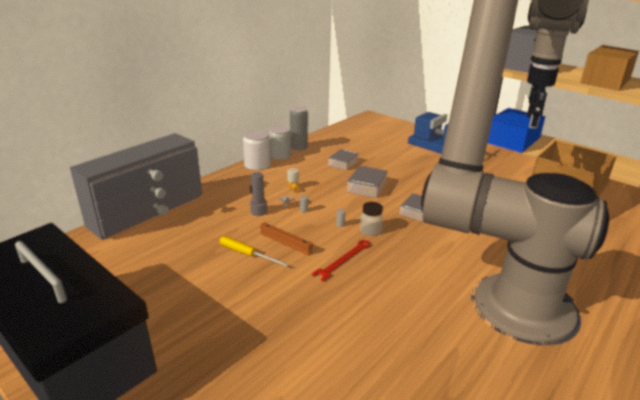

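The scene view shows three lidded tubs, at (213,170), (208,242) and (172,327); the middle one looks largest. The dogs are at (307,191) and (323,238), and the batten runs from about (370,170) to (393,225). The jar (285,163), bleed key (330,272) and valve (296,298) are near the lane, and the torch stands at (377,260).

```bash
cat > h.py <<'E'
import numpy as np, cv2
from workcell import bot
def cast(name,px,z):
    i=bot.camera_info(name)
    p=cv2.undistortPoints(np.array(px,float).reshape(-1,1,2),i["mtx"],i["dist_coeffs"])[:,0]
    R,t=np.array(i["R"]),np.array(i["t"]); c=-R.T@t
    d=np.c_[p,np.ones(len(p))]@R
    return c+d*((z-c[2])/d[:,2])[:,None]
def proj(name,X):
    i=bot.camera_info(name)
    return cv2.projectPoints(np.array(X,float).reshape(-1,1,3),cv2.Rodrigues(np.array(i["R"]))[0],np.array(i["t"]),i["mtx"],i["dist_coeffs"])[0][:,0]
E
python3 - <<'E'
from h import *
im=cv2.imread("pics/scene0.png"); hsv=cv2.cvtColor(im,cv2.COLOR_BGR2HSV)
m=((hsv[...,1]<75)).astype(np.uint8)*255
m[:140]=0; m[:,:135]=0; m[360:]=0;m[:,440:]=0
n,l,s,c=cv2.connectedComponentsWithStats(m)
for k in range(1,n):
    if s[k,4]>25: print(k,s[k],c[k].round(1))
print([ (tuple(p),hsv[p[1],p[0]]) for p in [(205,235),(200,265),(235,255),(307,186),(307,195),(323,232),(380,195)]])
o=cv2.resize(im[140:320,160:420],None,fx=3,fy=3,interpolation=cv2.INTER_CUBIC); cv2.imwrite("pics/c1.png",o)
print(cast("scene",[(208,238),(307,186),(323,233),(369,169),(393,222)],.04).round(3))
E
```

```text
1 [ 192  150   44   39 1071] [213.4 168.8]
2 [274 159  24  22 196] [289.8 171.2]
3 [400 164  21  30  65] [410.2 178.6]
5 [302 183  10  17 140] [306.6 191. ]
6 [ 173  210   70   66 2554] [207.7 242. ]
8 [318 229  10  18 146] [322.9 237.4]
9 [365 240  24  40 645] [377.2 260.2]
10 [320 262  20  21 170] [330.2 273. ]
11 [286 288  18  20 290] [294.3 297.6]
12 [ 145  301   55   52 1854] [171.2 326.4]
13 [433 343   7  17  94] [436.5 351.9]
[((205, 235), array([ 13,  36, 112], dtype=uint8)), ((200, 265), array([ 16,  61, 137], dtype=uint8)), ((235, 255), array([ 14, 132, 189], dtype=uint8)), ((307, 186), array([ 18,  43, 154], dtype=uint8)), ((307, 195), array([ 17,  47, 114], dtype=uint8)), ((323, 232), array([ 21,  47, 153], dtype=uint8)), ((380, 195), array([ 13, 183, 152], dtype=uint8))]
[[ 0.584 -0.218  0.04 ]
 [ 0.505  0.015  0.04 ]
 [ 0.631  0.024  0.04 ]
 [ 0.493  0.166  0.04 ]
 [ 0.641  0.177  0.04 ]]
```

View pics/c1.png

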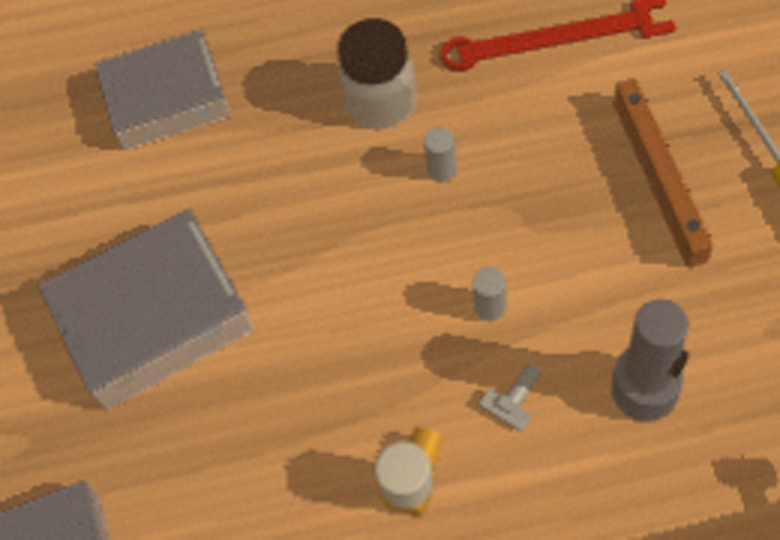

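The crop shows the lid corners at about (190,211), (40,286), (100,385) and (245,308). The dog tops are at (439,139) and (489,279), and the batten top runs from (627,85) to (700,250).

```bash
cat >> h.py <<'E'
def lid(im):
    "centre, yaw, sizes of the largest dark-grey lid in a scene picture (bgr)"
    hsv=cv2.cvtColor(im,cv2.COLOR_BGR2HSV)
    m=((hsv[...,1]<60)&(hsv[...,2]<124)).astype(np.uint8)*255
    m[:140]=0; m[360:]=0; m[:,:135]=0; m[:,440:]=0
    m=cv2.morphologyEx(m,cv2.MORPH_OPEN,np.ones((5,5)))
    cs=cv2.findContours(m,cv2.RETR_EXTERNAL,cv2.CHAIN_APPROX_NONE)[0]
    c=max(cs,key=cv2.contourArea)
    P=cast("scene",c[:,0],.042)
    r=cv2.minAreaRect((P[:,:2]*1000).astype(np.float32))
    return r,c,m
E
python3 - <<'E'
from h import *
im=cv2.imread("pics/scene0.png")
r,c,m=lid(im); print(r)
k=lambda a:[(x/3+160-.33,y/3+140-.33) for x,y in a]
print("lid hand",cast("scene",k([(190,211),(40,286),(100,387),(245,309)]),.042).round(4))
print("base",cast("scene",k([(105,408),(250,328)]),0).round(4))
d=cast("scene",k([(439,139),(489,279)]),.045);print("dogs",d.round(4),np.linalg.norm(d[0]-d[1]))
b=cast("scene",k([(616,86),(636,80),(690,255),(709,245)]),.03);print("batten",b.round(4))
g=d.mean(0); y=(d[0]-d[1])[:2]; print(g)
o=im.copy(); o[m>0]=(0,0,255); bx=proj("scene",np.c_[cv2.boxPoints(r)/1000,np.full(4,.042)])
cv2.polylines(o,[bx.round().astype(int)],True,(0,255,0)); cv2.imwrite("pics/c2.png",cv2.resize(o[140:320,160:420],None,fx=3,fy=3))
print("others",cast("scene",[(285,177),(377,272),(294,306),(330,272)],0).round(3))
E
```

```text
((586.4813842773438, -222.0794219970703), (95.60870361328125, 115.58173370361328), 18.785051345825195)
lid hand [[ 0.5239 -0.1794  0.042 ]
 [ 0.5602 -0.2914  0.042 ]
 [ 0.6481 -0.2542  0.042 ]
 [ 0.6129 -0.1497  0.042 ]]
base [[ 0.6455 -0.2635  0.    ]
 [ 0.6077 -0.1539  0.    ]]
dogs [[0.5077 0.0122 0.045 ]
 [0.632  0.0226 0.045 ]] 0.1247406513311278
batten [[0.4823 0.1601 0.03  ]
 [0.4804 0.1771 0.03  ]
 [0.6405 0.171  0.03  ]
 [0.6359 0.187  0.03  ]]
[0.56989097 0.01738587 0.045     ]
others [[ 0.44  -0.029  0.   ]
 [ 0.729  0.118  0.   ]
 [ 0.76  -0.068  0.   ]
 [ 0.705  0.021  0.   ]]
```

View pics/c2.png

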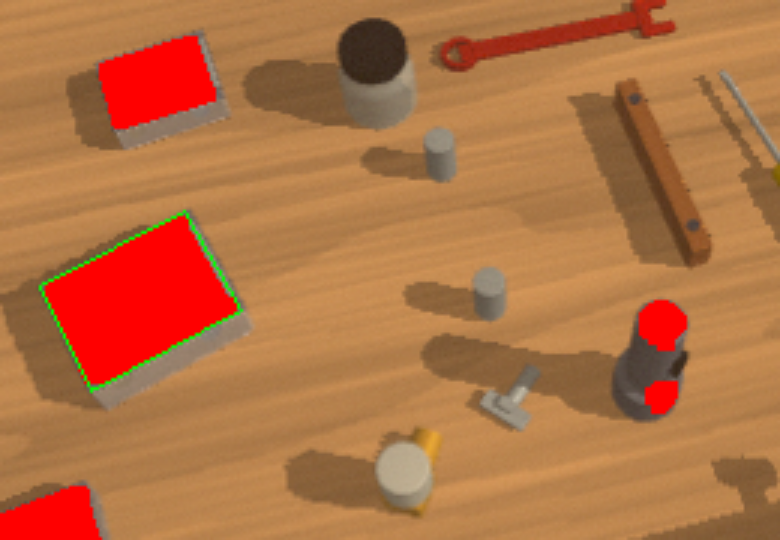

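The green box fits the lid at 95.6 × 115.6 mm, only leaving out the pale strip at the leading end. The dogs come out 125 mm apart (126 nominal) and the batten 148 mm beyond them (150 nominal). In the gate frame the tub is at about (-238, +3) mm, 0.25 rad askew. I'll turn the tool to the tub's heading, then move behind it with the fingers at 5 cm.

Emit:
play_rows(targets=[{"gripper": 5,"linear": [0,0,0],"turn": -0.186},{"gripper": 5,"linear": [0,0,0],"turn": -0.186},{"gripper": 5,"linear": [0,0,0],"turn": -0.186},{"gripper": 5,"linear": [0,0,0],"turn": -0.186},{"gripper": 5,"linear": [0,0,0],"turn": -0.186},{"gripper": 5,"linear": [0,0,0],"turn": -0.186},{"gripper": 5,"linear": [0,0,0],"turn": -0.186},{"gripper": 5,"linear": [0,0,0],"turn": -0.187},{"gripper": 5,"linear": [0.3,4,0],"turn": 0},{"gripper": 5,"linear": [0.3,4,0],"turn": 0},{"gripper": 5,"linear": [0.3,4,0],"turn": 0},{"gripper": 5,"linear": [0.3,4,0],"turn": 0},{"gripper": 5,"linear": [0.3,4,0],"turn": 0},{"gripper": 5,"linear": [0.3,4,0],"turn": 0},{"gripper": 5,"linear": [0.3,4,0],"turn": 0},{"gripper": 5,"linear": [0.3,4,0],"turn": 0},{"gripper": 5,"linear": [0.3,4,0],"turn": 0},{"gripper": 5,"linear": [0.3,4,0],"turn": 0},{"gripper": 5,"linear": [0.6,4,0],"turn": 0},{"gripper": 5,"linear": [0,0,0],"turn": 0}])

```text
time: 2.6
ee_pos: [0.6159, -0.3036, 0.2438]
eef_rot: [-3.141, -0.001, 1.902]
force: [-0.4, 0.4, 0.3]
opening: 0.0497
grasp_force: 0.0
```

```bash
cat >> h.py <<'E'
G=np.array([.570,.0175]); GY=1.646
def ingate(p,yaw):
    d=np.array(p[:2])-G; c,s=np.cos(GY),np.sin(GY)
    return np.array([c*d[0]+s*d[1],-s*d[0]+c*d[1]])*1000, yaw-GY
def tool():
    o=bot.get_obs(); yaw=o["eef_rot"][2]; g=ingate(o["ee_pos"],yaw)
    print("t",round(o["time"],2),"ee",o["ee_pos"].round(4),"yaw",round(yaw,3),"gate",g[0].round(1),round(g[1],3),"F",o["force"].round(1),"open",round(o["opening"],4)); return o
def tub(name):
    im=bot.read_camera("scene")[:,:,::-1].copy(); cv2.imwrite(f"pics/{name}.png",im)
    r,c,m=lid(im); a=np.radians(r[2]); a+= np.pi/2 if r[1][0]<r[1][1] else 0
    while a<GY-1.57: a+=np.pi
    while a>GY+1.57: a-=np.pi
    g=ingate(np.array(r[0])/1000+.002*np.array([np.cos(a),np.sin(a)]),a)
    print("tub gate",g[0].round(1),round(g[1],3),"size",np.round(r[1],1))
E
python3 -c "
from h import *
tool(); tub('a1')"
```

```text
t 2.6 ee [ 0.6159 -0.3036  0.2438] yaw 1.902 gate [-323.6  -21.7] 0.256 F [-0.4  0.4  0.3] open 0.0497
tub gate [-238.     2.6] 0.242 size [ 94.1 115.7]
```

Emit:
play_rows(targets=[{"gripper": 5,"linear": [0,-0.2,4],"turn": 0},{"gripper": 5,"linear": [0,0,4],"turn": 0},{"gripper": 5,"linear": [0,0,4],"turn": 0},{"gripper": 5,"linear": [0,0,4],"turn": 0},{"gripper": 5,"linear": [0,0,3],"turn": 0},{"gripper": 5,"linear": [0,0,1.5],"turn": 0},{"gripper": 5,"linear": [0,0,1],"turn": 0},{"gripper": 5,"linear": [0,0,0],"turn": 0},{"gripper": 5,"linear": [0,0,0],"turn": 0}])

```text
time: 3.78
ee_pos: [0.6128, -0.3068, 0.0316]
eef_rot: [3.14, 0.002, 1.899]
force: [0.6, 0.3, 1.2]
opening: 0.0502
grasp_force: 0.0
```

```bash
python3 -c "
from h import *
tool(); tub('a2')
im=bot.read_camera('wrist')[:,:,::-1]; im2=cv2.imread('pics/a2.png')[140:340,160:420]
cv2.imwrite('pics/a2c.png',np.hstack([cv2.resize(im,(480,300)),cv2.resize(im2,(320,300))]))"
```

```text
t 3.77 ee [ 0.6128 -0.3068  0.0316] yaw 1.899 gate [-326.6  -18.4] 0.253 F [0.6 0.3 1.2] open 0.0502
tub gate [-239.     2.5] 0.271 size [ 95.1 115.5]
```

View pics/a2c.png

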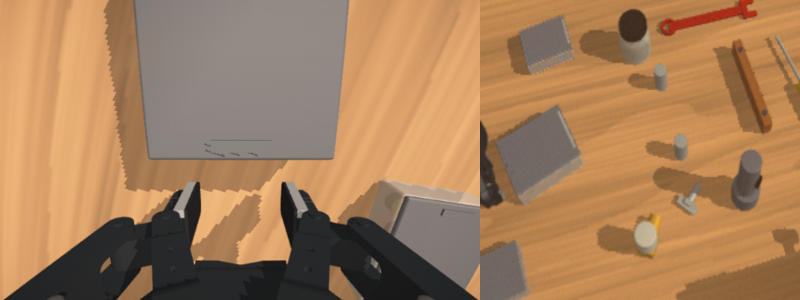

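The wrist view shows both fingers squarely behind the tub's rear face, with about 17 mm still to go, and the spare tub off to the right. Now I'll make contact and push in a clockwise arc with a slight overshoot.

Emit:
play_rows(targets=[{"gripper": 5,"linear": [0.8,0,0.3],"turn": 0},{"gripper": 5,"linear": [0.6,0,0],"turn": 0},{"gripper": 5,"linear": [0.4,0,0],"turn": 0},{"gripper": 5,"linear": [0.2,-0.14,0],"turn": 0.02},{"gripper": 5,"linear": [0.2,-0.14,0],"turn": 0.02},{"gripper": 5,"linear": [0.2,-0.14,0],"turn": 0.02},{"gripper": 5,"linear": [0.2,-0.14,0],"turn": 0.02},{"gripper": 5,"linear": [0.2,-0.14,0],"turn": 0.02},{"gripper": 5,"linear": [0.2,-0.14,0],"turn": 0.02},{"gripper": 5,"linear": [0.2,-0.14,0],"turn": 0.02},{"gripper": 5,"linear": [0.2,-0.14,0],"turn": 0.02},{"gripper": 5,"linear": [0.2,-0.14,0],"turn": 0.02},{"gripper": 5,"linear": [0.2,-0.14,0],"turn": 0.02},{"gripper": 5,"linear": [0.2,-0.14,0],"turn": 0.02},{"gripper": 5,"linear": [0.2,-0.14,0],"turn": 0.02},{"gripper": 5,"linear": [0.2,-0.14,0],"turn": 0.02},{"gripper": 5,"linear": [0,0,0],"turn": 0}])

```text
time: 6.0
ee_pos: [0.5832, -0.2675, 0.0273]
eef_rot: [-3.141, -0.0, 1.638]
force: [-0.8, -1.8, 0.3]
opening: 0.0501
grasp_force: 0.6
```

```bash
python3 -c "
from h import *
tool(); tub('a3')"
```

```text
t 6.0 ee [ 0.5832 -0.2675  0.0273] yaw 1.638 gate [-285.2    8.3] -0.008 F [-0.8 -1.8  0.3] open 0.0501
tub gate [-215.4    5.3] -0.007 size [ 95.  114.9]
```

Emit:
play_rows(targets=[{"gripper": 5,"linear": [0.2,-0.14,0],"turn": 0.02},{"gripper": 5,"linear": [0.2,-0.14,0],"turn": 0.02},{"gripper": 5,"linear": [0.2,-0.14,0],"turn": 0.02},{"gripper": 5,"linear": [0.5,0,0],"turn": 0},{"gripper": 5,"linear": [0.5,0,0],"turn": 0},{"gripper": 5,"linear": [0.5,0,0],"turn": 0},{"gripper": 5,"linear": [0.5,0,0],"turn": 0},{"gripper": 5,"linear": [0.5,0,0],"turn": 0},{"gripper": 5,"linear": [0.5,0,0],"turn": 0},{"gripper": 5,"linear": [0.5,0,0],"turn": 0},{"gripper": 5,"linear": [0.5,0,0],"turn": 0},{"gripper": 5,"linear": [0.5,0,0],"turn": 0},{"gripper": 5,"linear": [0.5,0,0],"turn": 0},{"gripper": 5,"linear": [0.5,0,0],"turn": 0},{"gripper": 5,"linear": [0.5,0,0],"turn": 0},{"gripper": 5,"linear": [0.25,0.14,0],"turn": -0.02},{"gripper": 5,"linear": [0.25,0.14,0],"turn": -0.02},{"gripper": 5,"linear": [0.25,0.14,0],"turn": -0.02},{"gripper": 5,"linear": [0,0,0],"turn": 0}])

```text
time: 8.43
ee_pos: [0.5824, -0.194, 0.0273]
eef_rot: [-3.142, -0.0, 1.639]
force: [-0.3, -0.4, 0.0]
opening: 0.0499
grasp_force: 0.0
```

```bash
python3 -c "
from h import *
tool(); tub('a4')
im=cv2.imread('pics/a4.png'); cv2.imwrite('pics/a4c.png',cv2.resize(im[150:290,200:420],None,fx=3.6,fy=3.6,interpolation=cv2.INTER_CUBIC))"
```

```text
t 8.43 ee [ 0.5824 -0.194   0.0273] yaw 1.639 gate [-211.9    3.5] -0.007 F [-0.3 -0.4  0. ] open 0.0499
tub gate [-142.3    0.4] -0.006 size [ 95.3 115.2]
```

View pics/a4c.png

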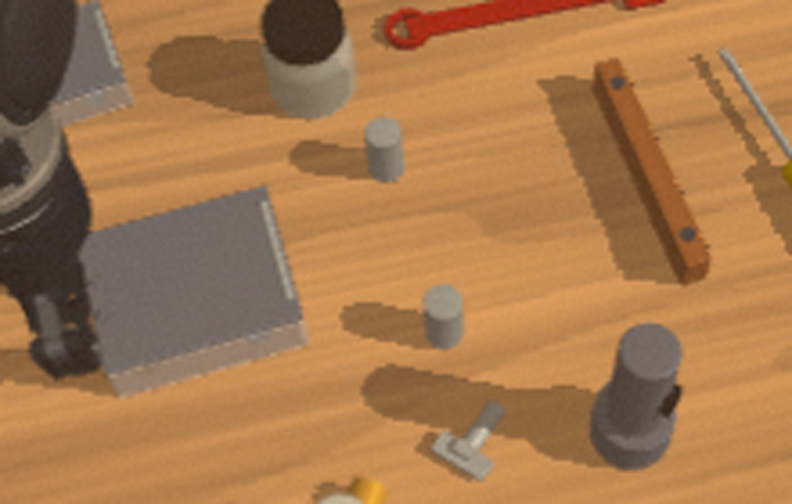

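The crop shows the tub nearly square to the gap and about centred. Its front edge runs from (265,187) to (303,320), ahead of the dogs at (384,130) and (443,300). I'll cross-check the gap centre from the dogs' silhouettes before entering.

```bash
python3 - <<'E'
from h import *
d=cast("scene",[(306.6,191.0),(322.9,237.4)],.0225); print(d.round(4),np.linalg.norm(d[0]-d[1]),d.mean(0)); 
for p in d: print(ingate(p,0)[0])
im=bot.read_camera("side"); hsv=cv2.cvtColor(im,cv2.COLOR_RGB2HSV)
q=proj("side",d); print("expect side",q)
for p in q:
    x,y=p.round().astype(int); s=hsv[y-14:y+15,x-12:x+13]; m=(s[...,1]<70).astype(np.uint8)
    n,l,st,c=cv2.connectedComponentsWithStats(m)
    for k in range(1,n):
        if st[k,4]>20: cc=c[k]+[x-12,y-14]; print(st[k],cc,ingate(cast("side",[cc],.0225)[0],0)[0])
E
```

```text
[[0.5069 0.0124 0.0225]
 [0.6324 0.0225 0.0225]] 0.12581358281648888 [0.56965085 0.01742139 0.0225    ]
[-0.35857933 63.26011412]
[  0.25426692 -62.55197608]
expect side [[340.18787257 217.47472864]
 [303.54157634 203.39826812]]
[ 9  7  7 16 92] [339.98913043 217.48913043] [3.73009049e-02 6.28752860e+01]
[ 9  8  6 14 76] [303.30263158 203.38157895] [  0.5996204  -63.14758183]
```

Both cameras put the dogs within 0.6 mm of (0, ±63), so the gap frame is good. Before entering, I'll back off 4 mm, raise the fingers 11 mm and narrow them to 4 cm so the knuckles clear the dogs. Then I'll push on.

Emit:
play_rows(targets=[{"gripper": 5,"linear": [-0.4,0,0],"turn": 0},{"gripper": 4,"linear": [0,0.3,-0.6],"turn": 0},{"gripper": 4,"linear": [0,0,-0.5],"turn": 0},{"gripper": 4,"linear": [0,0,0],"turn": 0},{"gripper": 4,"linear": [0.4,0,0],"turn": 0},{"gripper": 4,"linear": [0.5,0,0],"turn": 0},{"gripper": 4,"linear": [0.5,0,0],"turn": 0},{"gripper": 4,"linear": [0.5,0,0],"turn": 0},{"gripper": 4,"linear": [0.5,0,0],"turn": 0},{"gripper": 4,"linear": [0.5,0,0],"turn": 0},{"gripper": 4,"linear": [0.5,0,0],"turn": 0},{"gripper": 4,"linear": [0.5,0,0],"turn": 0},{"gripper": 4,"linear": [0.5,0,0],"turn": 0},{"gripper": 4,"linear": [0.5,0,0],"turn": 0},{"gripper": 4,"linear": [0.5,0,0],"turn": 0},{"gripper": 4,"linear": [0.5,0,0],"turn": 0},{"gripper": 4,"linear": [0,0,0],"turn": 0}])

```text
time: 10.65
ee_pos: [0.5815, -0.1385, 0.0382]
eef_rot: [-3.141, -0.0, 1.639]
force: [-0.5, -0.5, 0.9]
opening: 0.04
grasp_force: 0.0
```

```bash
python3 -c "
from h import *
tool(); tub('a5')"
```

```text
t 10.65 ee [ 0.5815 -0.1385  0.0382] yaw 1.639 gate [-156.5    0.3] -0.007 F [-0.5 -0.5  0.9] open 0.04
tub gate [-85.4  -0.1] -0.008 size [ 95.5 116.7]
```

Emit:
play_rows(targets=[{"gripper": 4,"linear": [0.5,0.03,0],"turn": -0.004},{"gripper": 4,"linear": [0.5,0.03,0],"turn": -0.004},{"gripper": 4,"linear": [0.5,0,0],"turn": 0},{"gripper": 4,"linear": [0.5,0,0],"turn": 0},{"gripper": 4,"linear": [0.5,0,0],"turn": 0},{"gripper": 4,"linear": [0.5,0,0],"turn": 0},{"gripper": 4,"linear": [0.5,0,0],"turn": 0},{"gripper": 4,"linear": [0.5,0,0],"turn": 0},{"gripper": 4,"linear": [0.5,0,0],"turn": 0},{"gripper": 4,"linear": [0.5,0,0],"turn": 0},{"gripper": 4,"linear": [0.5,0,0],"turn": 0},{"gripper": 4,"linear": [0.5,0,0],"turn": 0},{"gripper": 4,"linear": [0.5,0,0],"turn": 0},{"gripper": 4,"linear": [0.5,0,0],"turn": 0},{"gripper": 4,"linear": [0.5,0,0],"turn": 0},{"gripper": 4,"linear": [0.5,0,0],"turn": 0},{"gripper": 4,"linear": [0.5,0,0],"turn": 0},{"gripper": 4,"linear": [0,0,0],"turn": 0},{"gripper": 4,"linear": [0,0,0],"turn": 0}])

```text
time: 13.08
ee_pos: [0.5759, -0.0543, 0.0384]
eef_rot: [3.141, 0.0, 1.647]
force: [0.3, 0.5, 0.1]
opening: 0.0401
grasp_force: 0.0
```

```bash
python3 -c "
from h import *
tool(); tub('a6')
im=cv2.imread('pics/a6.png')[150:290,220:420]; w=bot.read_camera('wrist')[:,:,::-1]; cv2.imwrite('pics/a6c.png',np.hstack([cv2.resize(im,(430,300)),cv2.resize(w,(370,300))]))"
```

```text
t 13.07 ee [ 0.5759 -0.0543  0.0384] yaw 1.647 gate [-72.1  -0.5] 0.001 F [0.3 0.5 0.1] open 0.0401
tub gate [0.9 2.8] 0.002 size [101.5 116.3]
```

View pics/a6c.png

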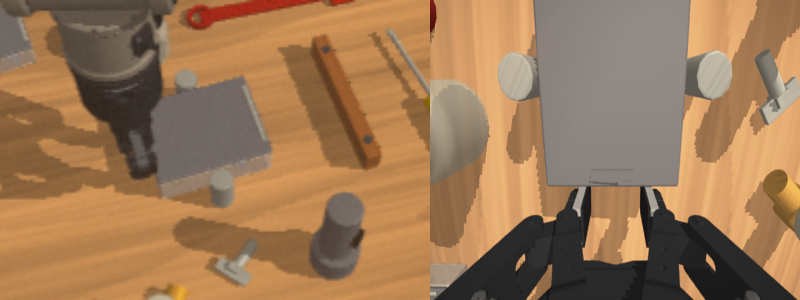

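The tub sits in the gap between the dogs; the 101 mm "width" is only a dog merging into the mask. By the wrist view, the knuckles pass at least 15 mm above the dog tops. I'll push on, slowing down near the batten.

Emit:
play_rows(targets=[{"gripper": 4,"linear": [0.5,0,0],"turn": 0},{"gripper": 4,"linear": [0.5,0,0],"turn": 0},{"gripper": 4,"linear": [0.5,0,0],"turn": 0},{"gripper": 4,"linear": [0.5,0,0],"turn": 0},{"gripper": 4,"linear": [0.5,0,0],"turn": 0},{"gripper": 4,"linear": [0.5,0,0],"turn": 0},{"gripper": 4,"linear": [0.5,0,0],"turn": 0},{"gripper": 4,"linear": [0.5,0,0],"turn": 0},{"gripper": 4,"linear": [0.5,0,0],"turn": 0},{"gripper": 4,"linear": [0.5,0,0],"turn": 0},{"gripper": 4,"linear": [0.5,0,0],"turn": 0},{"gripper": 4,"linear": [0.5,0,0],"turn": 0},{"gripper": 4,"linear": [0.5,0,0],"turn": 0},{"gripper": 4,"linear": [0.5,0,0],"turn": 0},{"gripper": 4,"linear": [0.5,0,0],"turn": 0},{"gripper": 4,"linear": [0.3,0,0],"turn": 0},{"gripper": 4,"linear": [0.3,0,0],"turn": 0},{"gripper": 4,"linear": [0.3,0,0],"turn": 0},{"gripper": 4,"linear": [0.2,0,0],"turn": 0},{"gripper": 4,"linear": [0,0,0],"turn": 0}])

```text
time: 15.68
ee_pos: [0.5693, 0.0316, 0.0382]
eef_rot: [-3.142, -0.0, 1.647]
force: [0.9, -1.0, 0.9]
opening: 0.04
grasp_force: 0.5
```

```bash
python3 -c "
from h import *
tool(); tub('a7')"
```

```text
t 15.68 ee [0.5693 0.0316 0.0382] yaw 1.647 gate [14.1 -0.3] 0.001 F [ 0.9 -1.   0.9] open 0.04
tub gate [83.6  0.3] 0.002 size [ 96.2 120.8]
```

Emit:
play_rows(targets=[{"gripper": 4,"linear": [0.1,0,0],"turn": 0},{"gripper": 4,"linear": [0.1,0,0],"turn": 0},{"gripper": 4,"linear": [0.1,0,0],"turn": 0},{"gripper": 4,"linear": [0,0,0],"turn": 0}])

```text
time: 16.23
ee_pos: [0.5689, 0.0345, 0.0382]
eef_rot: [-3.141, -0.0, 1.647]
force: [-0.1, -0.4, -0.3]
opening: 0.04
grasp_force: 0.4
```

Emit:
play_rows(targets=[{"gripper": 4,"linear": [0.1,0,0],"turn": 0},{"gripper": 4,"linear": [0,0,0],"turn": 0}])

```text
time: 16.48
ee_pos: [0.5689, 0.0355, 0.0382]
eef_rot: [-3.141, -0.0, 1.647]
force: [-0.7, -1.4, -0.4]
opening: 0.0401
grasp_force: 0.2
```

Emit:
play_rows(targets=[{"gripper": 4,"linear": [0.1,0,0],"turn": 0},{"gripper": 4,"linear": [0,0,0],"turn": 0}])

```text
time: 16.73
ee_pos: [0.5692, 0.0359, 0.0384]
eef_rot: [3.141, 0.001, 1.647]
force: [0.9, -4.5, -0.9]
opening: 0.0401
grasp_force: 2.1
```

```bash
python3 -c "
from h import *
tool(); tub('a8')
im=cv2.imread('pics/a8.png')[150:290,260:440]; cv2.imwrite('pics/a8c.png',cv2.resize(im,None,fx=4,fy=4,interpolation=cv2.INTER_CUBIC))"
```

```text
t 16.73 ee [0.5692 0.0359 0.0384] yaw 1.647 gate [18.4 -0.6] 0.001 F [ 0.9 -4.5 -0.9] open 0.0401
tub gate [87.3 -0.1] -0.003 size [ 95.6 119.7]
```

View pics/a8c.png

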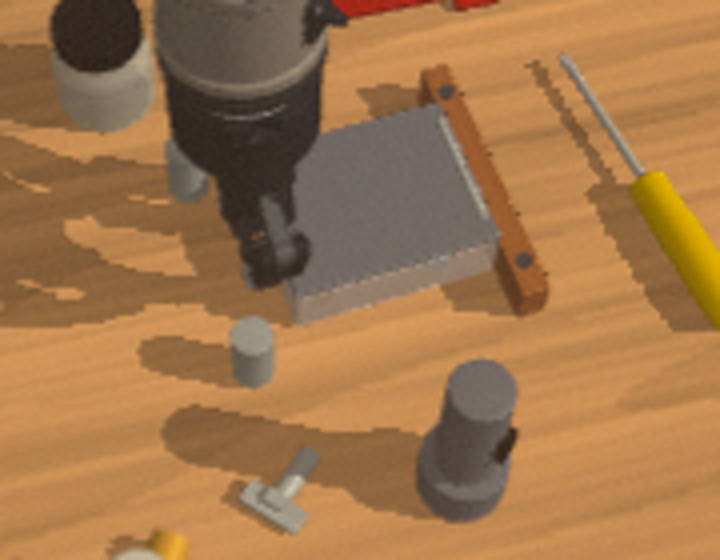

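The tub's leading edge, (440,107) to (497,240), lies along the batten, and the force jumped to 4.5 N, so it is seated. Backing the fingers away.

Emit:
play_rows(targets=[{"gripper": 4,"linear": [-0.5,0,0],"turn": 0},{"gripper": 4,"linear": [-1,0,0],"turn": 0},{"gripper": 4,"linear": [-2,0,0],"turn": 0},{"gripper": 4,"linear": [-2,0,0],"turn": 0},{"gripper": 4,"linear": [-2,0,0],"turn": 0},{"gripper": 4,"linear": [0,0,-3],"turn": 0},{"gripper": 4,"linear": [0,0,-4],"turn": 0},{"gripper": 4,"linear": [0,0,-4],"turn": 0},{"gripper": 4,"linear": [0,0,0],"turn": 0},{"gripper": 4,"linear": [0,0,0],"turn": 0}])

```text
time: 18.02
ee_pos: [0.5742, -0.0392, 0.1478]
eef_rot: [-3.141, -0.0, 1.646]
force: [-0.1, -0.7, -1.5]
opening: 0.0401
grasp_force: 0.0
```

```bash
python3 -c "
from h import *
tool(); tub('a9')
a=cv2.imread('pics/a9.png');b=cv2.imread('pics/scene0.png')
d=cv2.absdiff(a,b).max(2)
for n,(x,y) in dict(jar=(285,163),spanner=(345,152),driver=(425,200),torch=(377,260),key=(330,272),valve=(296,298)).items(): print(n,d[y-12:y+13,x-12:x+13].mean().round(1))
"
```

```text
t 18.02 ee [ 0.5742 -0.0392  0.1478] yaw 1.646 gate [-56.8   0.1] 0.0 F [-0.1 -0.7 -1.5] open 0.0401
tub gate [89.9 -0.3] 0.003 size [ 95.7 116.6]
jar 32.0
spanner 5.7
driver 6.2
torch 4.6
key 5.6
valve 6.6
```

The tub is at (89.9, -0.3) mm, 0.003 rad off square, and the fingers are clear. The jar still stood in place in the last view (about (286,165)), so its change in pixels is most likely the arm and its shadow.

```bash
python3 -c "
from workcell import bot
print(bot.close_job())"
```

```text
the job is handed in; nothing more can be done
None
```

I pushed the tub through the gap and handed the job in after about 18 s: it lies against the batten at (90, 0) mm in the gate frame, square within 0.01 rad by the camera, and nothing else was seen to move; the hand-in gave no verdict.

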